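# Pin the dome tiles in the plywood glue-up jig

## Robot

A 7-joint arm with a two-finger parallel gripper is mounted at the origin on the work surface. World frame = base frame: x ahead of the robot, y to its left, z up, the work surface at z = 0. Lengths are in m, angles in rad, forces in N, time in s.
With the tool pointing down it reaches from about 0.425 to 0.925 m from the base axis. Payload 6.8 kg.
Tool frame: the origin (TCP) lies midway between the tips of the shut fingers; the grasp point (between the pads) lies 19 mm behind it; z points along the fingers, y is the line along which they close (so a half turn about z gives the same grasp; the last joint's range is limited). The gripper opens to 85 mm and grips with 20 to 120 N. Pads are 22 mm wide; open, the fingers measure 114 mm over their backs; the gripper's body (76 mm by 85 mm) begins 54 mm behind the grasp point. The pads swing forward as they close: fully open they stand 13 mm farther back than shut.
Start: joints at [-1.356, 0.477, 0.022, 1.555, -0.011, 1.109, -0.083], TCP at [0.214, 0.64, 0.231] pointing down, gripper open.
Joint ranges: [-2.96, 2.96], [-0.34, 2.1], [-1.41, 1.46], [0.24, 2.44], [-1.37, 4.51], [0.17, 1.92], [-2.96, 2.96]. Speed limits (rad/s): [2.39, 2.39, 3.14, 3.14, 3.14, 3.14, 3.14].

## Interface

Orientations are given as a unit quaternion [w, x, y, z].
In Python, from station import * gives the robot as it stands.
- The arm moves only by the shell command python3 -m creep 'ROWS' [FORCE]. ROWS is JSON, a list of rows, each a list of 7 numbers: the gripper command: -1 is shut, 1 is fully open, values between are in proportion, then the shift along the world's x, y, z in mm, then the turn, a rotation vector about the world's x, y, z in rad. A call has 1 to 5 rows; each row shifts and turns the commanded pose from where the row before left it; what a row does not reach is not made up. A row lasts 1/8 s, in which the tool goes at most 62.5 mm and 10.7 degrees, less where a joint would pass 70% of its speed; a pose out of reach is approached as far as the arm can. A call is refused whole if a number of a shift passes 62.5 or a number of a turn 0.188, either way. A call with a gripper value outside its range is refused whole. The fingers move at their own pace and stop on an object; FORCE is the grip in N (left out, the last holds). Time passes only in rows, so rows that do not move let the fingers close. It gives the time, the measured TCP pose, the force, the opening and the grip force at its end, in the units of the state.
- get_obs(): the state, without advancing time (a new reading comes with each control period).
- read_camera(name): name is "scene" or "side" or "wrist"; returns (picture, depth): 480x640x3 uint8, red, green, blue; 480x640 float32, m along the optical axis (not along the pixel's ray), 0 where there is no reading.
- camera_params(name): a dict with "intrinsics" (3x3 intrinsics, pixels), "k1" (the pictures are not rectified: a ray, as slopes to the right and down, at radius r is drawn at 1 + k1 r^2 times it, then the intrinsics apply), "cam_to_world" (4x4, takes a point from camera to world coordinates); the wrist camera has in their place "mount" (4x4, takes a point from camera to tool coordinates, whose origin is the TCP and whose axes are the flange's). Camera axes: x right, y up, looking along -z (the intrinsics and any distortion apply to the point x, -y, -z); pixel columns grow to the right and rows downward; lengths in m; the calibration is good to about 2 mm. A picture is of the moment at which its call begins: read the wrist's pose just before it. camera_params takes no time and is no camera call.
- hand_in(): hands the job in; it is judged then, once.
The state is a dict: "t": time; "q": joint angles; "joint_vel": joint speeds; "joint_torque": joint torques, N m; "eef_pos": TCP position; "tool_rot": TCP orientation; "contact_force": force on the tool from outside, world axes, zero at the start; "torque": the same for the moment, N m; "gripper_width": opening from 0.0 (shut) to 1.0 (fully open); "grasp_force": force on a finger pad.
Only numpy, scipy, OpenCV 4.12 (cv2) and the standard library are available. Lean on these libraries where they do the work, as an engineer would, in place of code of your own. Each camera call takes 0.05 s, during which the arm holds its last target. There are 200 camera calls.

## Task

Take the wooden mallet and knock the two sprung wooden pins of the plywood jig fully home, first the upright pin and then the leaning one: hit each with brisk taps rather than a slow push, square along its own axis, and do not touch the pins with the gripper. Then stand the mallet on its striking face well on the cork pad and let go. Leave everything else on the bench undisturbed.

Things in the scene. Friction and masses are not known exactly. Their poses are not given: they have to be found in the camera images.
- mallet: joiner's mallet standing on its bottom face, handle level. Wooden head 60 (x) x 56 (y) x 80 (z) mm; its bottom and top ends are the striking faces. Flat-sided handle 22 wide (y), 28 high (z), from x = -30 to -155 mm, centre line at z = 40 mm. Origin: centre of the head's bottom face; z along the head, x away from the handle. About 0.32 kg, mostly head
- mallet_center (a point): centre of the mallet's head, 40 mm above the origin; axes as the mallet's
- mallet_grip (a point): a point on the handle's centre line 55 mm from the head's axis (25 mm from the head), close enough to the head to hold it firmly; axes as the mallet's
- jig: fixed plywood jig, 195 (x) x 150 (y) mm, base 16 mm thick. x = 0 to 95 mm: flat bed 75 mm high with a hexagonal tile 10 mm thick. From the ridge at x = 0 a bed slopes down 29 degrees towards -x (the robot) for 95 mm, with a pentagonal tile 10 mm thick. Beds 130 mm wide. Origin: on the bench under the ridge
- upright_head (a point): head of the upright pin, in the middle of the hexagonal tile (x = 50 mm of the jig): wooden button 24 mm in diameter, 6 mm thick, on a 14 mm stem. The point: centre of its top face; z along the pin, out of the tile. Moves with the pin; fully home its underside sits on the tile and its top is 6 mm above the tile
- leaning_head (a point): head of the leaning pin, same size, in the middle of the pentagonal tile on the sloping bed; leans 29 degrees from vertical towards the jig's -x. The point: centre of its top face; z along the pin, out of the tile
- upright_pin (a joint): how far the upright pin is driven in, m: 0 fully out (top 28 mm above the tile), 0.022 fully home. Light spring, and about 8 N of friction that keeps it where it is left
- leaning_pin (a joint): the same for the leaning pin
- pad: fixed cork pad, 150 x 150 x 4 mm, flat on the bench. Origin: centre of its underside
- glue: white glue bottle, upright, 54 mm diameter, 165 mm tall. A bystander. Origin: centre of its underside
- can: steel can, 68 mm diameter, 100 mm tall. A bystander. Origin: centre of its underside
- duct_tape: thick roll of grey tape lying flat, 116 mm outside diameter, 48 mm tall. A bystander. Origin: centre of its underside
- masking_tape: thin roll of blue tape lying flat, 96 mm outside diameter, 24 mm tall. A bystander. Origin: centre of its underside
- hex_tile: loose hexagonal plywood tile, 80 mm over its corners, 12 mm thick. A bystander. Origin: centre of its underside
- pent_tile: loose pentagonal plywood tile, about 75 mm wide, 12 mm thick. A bystander. Origin: centre of its underside
- pencil: pencil lying along its x axis, 180 mm long, 8 mm thick. A bystander. Origin: centre of its underside
Things that resemble listed ones, but are neither listed nor needed, are in the scene too. Leave any black look-alike of the mallet alone.

How it is judged:
By the outcome, as a careful person would: the job done as asked, in the order asked, and still so for the second after the job is handed in, with the robot touching nothing.
It also fails if it takes over 53 s, if anything falls off the work surface, if the arm or the gripper's body presses on something with over 40 N, if the wrist force passes 120 N, or if a joint passes its speed limit or range.

## Working session

There is one attempt and no reset: what is moved stays moved. The work goes in short steps, Python scripts to look and compute and a shell command to move; the robot and the scene stay as the last step left them, time stands still between calls to the robot, and variables do not carry over. Pictures are saved under pics/ and viewed, at most 10 in all, crops included, and the job is handed in when it is done.

```bash
mkdir -p pics; ls; python3 - <<'E'
from station import *
import cv2,numpy as np
o=get_obs();print(o)
for n in("scene","side"):
    p,d=read_camera(n);cv2.imwrite(f"pics/{n}0.png",p[:,:,::-1]);np.savez(f"pics/{n}0.npz",p=p,d=d);c=camera_params(n);print(n,c)
print(camera_params("wrist"))
E
```

```text
pics
{'t': 0.0, 'q': array([-1.35612633,  0.47777895,  0.0223437 ,  1.5564571 , -0.01148551,
        1.10923069, -0.08306685]), 'joint_vel': array([-0.00067317, -0.00053427,  0.00170934,  0.00064406,  0.00096863,
       -0.0011578 ,  0.00132466]), 'joint_torque': array([-8.56173319e-04, -5.96458268e+01,  1.60718735e+00, -2.81193370e+01,
        1.22806284e-02,  9.19874583e-03, -8.34082414e-06]), 'eef_pos': array([0.21394405, 0.63959475, 0.23033756]), 'tool_rot': array([-6.90157636e-05,  1.60656859e-01,  9.87009935e-01, -8.70167403e-04]), 'contact_force': array([ 0.65925001, -0.23503363, -0.17301419]), 'torque': array([ 0.02161235, -0.01148669,  0.01806072]), 'grasp_force': 0.0, 'gripper_width': 0.9999410832417589}
scene {'intrinsics': array([[464.23940726,   0.        , 319.72590426],
       [  0.        , 464.23940726, 242.061202  ],
       [  0.        ,   0.        ,   1.        ]]), 'k1': -0.08450981143600014, 'cam_to_world': array([[-0.15870229, -0.76180568,  0.62806504,  1.16033638],
       [ 0.98723214, -0.11364672,  0.1116115 ,  0.13003488],
       [-0.01364874,  0.63775899, 
[... 402 characters left out ...]
, -0.63196169, -0.772811  ],
       [-0.00308621,  0.63492342,  0.77256891,  1.02043907],
       [ 0.        ,  0.        ,  0.        ,  1.        ]])}
{'intrinsics': array([[395.15175611,   0.        , 316.42271238],
       [  0.        , 395.15175611, 242.3475398 ],
       [  0.        ,   0.        ,   1.        ]]), 'k1': -0.0843684550660531, 'mount': array([[ 7.94217644e-05,  9.57920997e-01,  2.87031980e-01,
         7.37700526e-02],
       [ 9.99999987e-01, -1.16641514e-04,  1.12571402e-04,
        -4.41604871e-04],
       [ 1.41314354e-04,  2.87031968e-01, -9.57920993e-01,
        -1.41783699e-01],
       [ 0.00000000e+00,  0.00000000e+00,  0.00000000e+00,
         1.00000000e+00]])}
```

View pics/scene0.png

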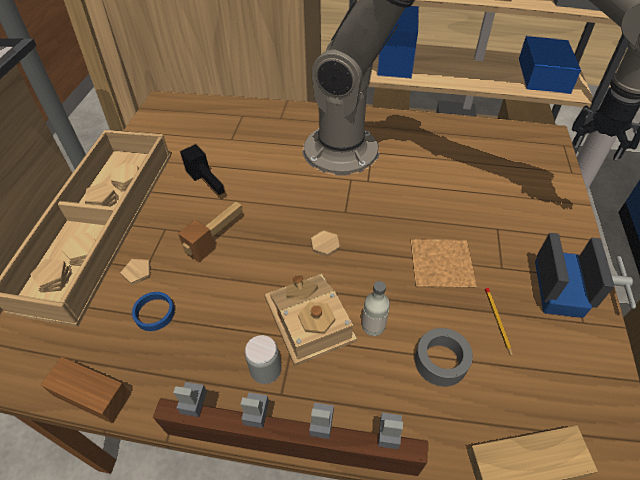

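View pics/side0.png

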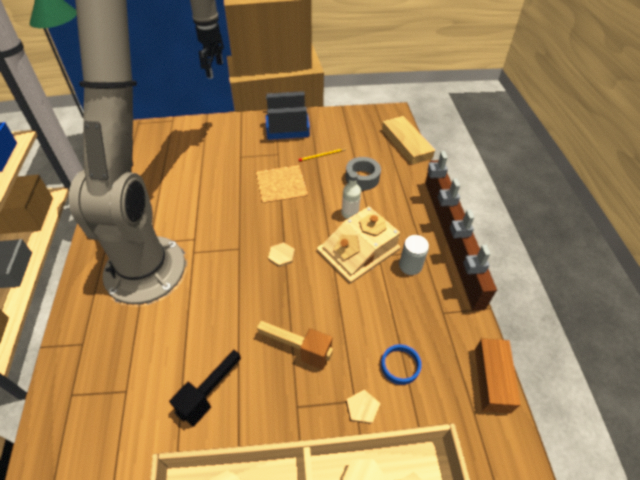

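The scene view shows the mallet head at about (197,240) with its handle end at (240,208). The upright pin is at (316,311), the leaning pin at (297,283), the pad at (443,263), the glue at (376,310) and the can at (263,358). Next I'll measure from the depth images.

```bash
cat > h.py <<'E'
import numpy as np,cv2
from scipy.spatial.transform import Rotation as R
def cloud(d,c,T=None):
    K=c["intrinsics"];T=c["cam_to_world"] if T is None else T
    v,u=np.mgrid[:480,:640]
    uv=np.stack([u,v],-1).reshape(-1,1,2).astype(np.float64)
    s=cv2.undistortPoints(uv,K,np.array([c["k1"],0,0,0.]),).reshape(480,640,2)
    P=np.stack([s[...,0]*d,-s[...,1]*d,-d],-1)
    P=P@T[:3,:3].T+T[:3,3]; P[d==0]=np.nan
    return P
def rect(P): # xy min area rect
    return cv2.minAreaRect(P[:,:2].astype(np.float32)*1000)
def pose(o):
    w=o["tool_rot"];T=np.eye(4);T[:3,:3]=R.from_quat([w[1],w[2],w[3],w[0]]).as_matrix();T[:3,3]=o["eef_pos"];return T
E
python3 - <<'E'
from station import *
from h import *
np.set_printoptions(precision=4,suppress=True)
for n,b in(("scene",dict(mal=(170,200,250,265),jig=(262,270,360,362),pad=(405,232,480,292),glue=(360,280,392,336),can=(243,332,284,384),duct=(412,325,476,388))),("side",dict(mal=(250,315,340,370),jig=(312,205,402,280),pad=(250,160,312,202)))):
    z=np.load(f"pics/{n}0.npz");P=cloud(z["d"],camera_params(n));hsv=cv2.cvtColor(z["p"],cv2.COLOR_RGB2HSV)
    for k,(a,b0,c,d) in b.items():
        Q=P[b0:d,a:c].reshape(-1,3);Q=Q[~np.isnan(Q[:,0])]
        print(n,k,"bench z",np.percentile(Q[:,2],[2,10,50,90,99]))
        if k=="mal":
            t=Q[Q[:,2]>.07];print(" head",t[:,:].mean(0),rect(t)); t=Q[(Q[:,2]>.035)&(Q[:,2]<.062)];print(" handle",np.median(t,0),rect(t))
            t=Q[Q[:,2]>.03];print(" all",rect(t))
        elif k=="jig":
            t=Q[(Q[:,2]>.071)&(Q[:,2]<.079)];print(" bed",t.mean(0),rect(t))
            t=Q[(Q[:,2]>.082)&(Q[:,2]<.089)];print(" tile",t.mean(0),rect(t))
            t=Q[(Q[:,2]>.1)];print(" pin",t.mean(0),rect(t),len(t))
            t=Q[(Q[:,2]>.010)&(Q[:,2]<.1)];print(" all",rect(t))
        elif k=="pad":
            H=hsv[b0:d,a:c].reshape(-1,3);t=Q[Q[:,2]>.0025];print(" ",t.mean(0),rect(t))
        else:
            t=Q[Q[:,2]>np.percentile(Q[:,2],99)-.012];print(" top",t.mean(0),rect(t))
    for nm,(u,v) in (dict(up=(316,311),lean=(297,281)) if n=="scene" else dict(up=(374,219),lean=(344,243))).items():
        print(nm); print(P[v-4:v+5:2,u-6:u+7:3,:].reshape(-1,3))
E
```

```text
scene mal bench z [-0.0034 -0.0018  0.0013  0.065   0.0819]
 head [ 0.4717 -0.3099  0.0791] ((468.3970642089844, -311.95941162109375), (60.50212097167969, 61.83026123046875), 59.4145393371582)
 handle [ 0.4149 -0.2756  0.0519] ((422.210205078125, -276.215576171875), (56.888702392578125, 192.57098388671875), 56.03700256347656)
 all ((418.5833435058594, -281.1719055175781), (61.62112045288086, 192.7964630126953), 58.82349395751953)
scene jig bench z [-0.0026 -0.0007  0.0345  0.0859  0.1085]
 bed [0.6594 0.0228 0.0757] ((658.6995239257812, -4.3331756591796875), (150.47787475585938, 185.2213592529297), 37.08546829223633)
 tile [0.663  0.0259 0.086 ] ((672.638427734375, 15.666751861572266), (106.36115264892578, 214.11602783203125), 89.57533264160156)
 pin [ 0.729  -0.0243  0.1045] ((712.305419921875, -22.12677764892578), (52.8178596496582, 163.67587280273438), 54.811607360839844) 306
 all ((645.5765991210938, -19.45867919921875), (208.76939392089844, 214.46632385253906), 33.145084381103516)
scene pad bench z [-0.003  -0.001   0.003   0.0063  0.0085]
  [0.4222 0.3129 0.0049] ((406.21728515
[... 3705 characters left out ...]
817 0.0304 0.0836]]
lean
[[ 0.5589  0.0048  0.0585]
 [ 0.5671  0.0027  0.0599]
 [ 0.5711 -0.0195  0.0864]
 [ 0.5829 -0.0035  0.0655]
 [ 0.59   -0.0102  0.0728]
 [ 0.5584  0.0002  0.0552]
 [ 0.5627 -0.0215  0.0812]
 [ 0.5703 -0.0256  0.0853]
 [ 0.5776 -0.0301  0.0898]
 [ 0.5898 -0.0132  0.0676]
 [ 0.5572 -0.0082  0.0566]
 [ 0.5617 -0.0287  0.0814]
 [ 0.5693 -0.0324  0.085 ]
 [ 0.5769 -0.0355  0.088 ]
 [ 0.5893 -0.018   0.0647]
 [ 0.5567 -0.0126  0.0532]
 [ 0.5607 -0.036   0.0819]
 [ 0.5687 -0.0372  0.0823]
 [ 0.5788 -0.0294  0.0714]
 [ 0.5887 -0.0227  0.0616]
 [ 0.5558 -0.0196  0.0531]
 [ 0.5638 -0.0224  0.0556]
 [ 0.5719 -0.0243  0.0569]
 [ 0.5796 -0.0281  0.0607]
 [ 0.5882 -0.0273  0.0586]]
```

```bash
python3 -m creep '[[1,31,-42.5,0,0,0,-0.04],[1,31,-42.5,0,0,0,-0.04],[1,31,-42.5,0,0,0,-0.04],[1,31,-42.5,0,0,0,-0.04],[1,31,-42.5,0,0,0,-0.04]]' 120; python3 -m creep '[[1,31,-42.5,0,0,0,0],[1,31,-42.5,0,0,0,0],[1,31,-42.5,0,0,0,0],[1,-4,-58.4,0,0,0,0],[1,-4,-58.4,0,0,0,0]]' ;python3 -m creep '[[1,-4,-58.4,0,0,0,0],[1,-4,-58.4,0,0,0,0],[1,-4,-58.4,0,0,0,0],[1,-4,-58.4,0,0,0,0],[1,-4,-58.4,0,0,0,0]]'; python3 -m creep '[[1,-4,-58.4,0,0,0,0],[1,-4,-58.4,0,0,0,0],[1,-4,-58.4,0,0,0,0],[1,0,0,0,0,0,0],[1,0,0,0,0,0,0]]'
python3 - <<'E'
from station import *
from h import *
np.set_printoptions(precision=4,suppress=True)
o=get_obs();T=pose(o);p,d=read_camera("wrist");c=camera_params("wrist");P=cloud(d,c,T@c["mount"]).reshape(-1,3);cv2.imwrite("pics/w1.png",p[:,:,::-1])
print(o["t"],T,o["q"])
P=P[~np.isnan(P[:,0])];print(np.percentile(P[:,2],[5,50,95]))
P=P[np.hypot(P[:,0]-.42,P[:,1]+.285)<.12]
t=P[(P[:,2]>.072)&(P[:,2]<.09)];print("head",rect(t),np.median(t[:,2]))
t=P[(P[:,2]>.05)&(P[:,2]<.058)];print("handle",rect(t),np.median(t[:,2]))
E
```

```text
t: 0.72
eef_pos: [0.3698, 0.4259, 0.231]
tool_rot: [-0.0, 0.259, 0.966, -0.0]
contact_force: [0.1, 0.0, -0.1]
gripper_width: 1.002
grasp_force: 0.0
t: 1.35
eef_pos: [0.454, 0.1813, 0.2309]
tool_rot: [-0.0, 0.259, 0.966, -0.0]
contact_force: [0.5, 0.0, 0.7]
gripper_width: 1.001
grasp_force: 0.0
t: 1.98
eef_pos: [0.4335, -0.1104, 0.2314]
tool_rot: [0.0, 0.258, 0.966, 0.0]
contact_force: [1.5, -0.2, -0.5]
gripper_width: 1.0
grasp_force: 0.0
t: 2.6
eef_pos: [0.4218, -0.2835, 0.2309]
tool_rot: [-0.001, 0.259, 0.966, 0.0]
contact_force: [0.2, -0.5, -0.7]
gripper_width: 0.999
grasp_force: 0.0
2.6 [[-0.8662  0.4997 -0.001   0.4218]
 [ 0.4997  0.8662  0.0006 -0.2835]
 [ 0.0012  0.0001 -1.      0.2309]
 [ 0.      0.      0.      1.    ]] [-0.0752  0.226   0.6395  1.9806 -0.1611  0.9857  1.6892]
[-0.002  -0.0002  0.3122]
head ((463.00457763671875, -310.7978820800781), (56.115638732910156, 60.40110397338867), 60.94603729248047) 0.07899213695854357
handle ((383.76715087890625, -265.8083190917969), (55.11909866333008, 127.08585357666016), 60.29901123046875) 0.05307346135286936
```

View pics/w1.png

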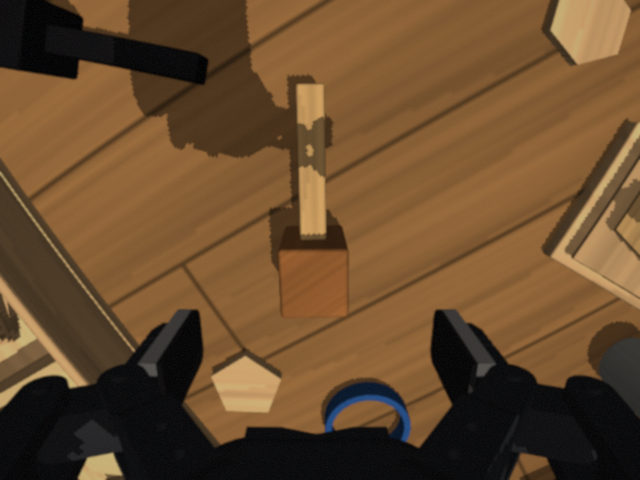

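The wrist view shows the mallet's head at about (314,275) and its handle at column 312, slightly left of the tool's centre line. The head centre measures (0.463,-0.311) with yaw -29°. I'll descend and grip.

```bash
python3 -m creep '[[1,-3,0,-55,0,0,0.01],[1,-3,0,-55,0,0,0],[1,0,0,-50,0,0,0],[1,0,0,-30,0,0,0],[1,0,0,-17,0,0,0]]' 120;  python3 -m creep '[[1,0,0,0,0,0,0],[0,0,0,0,0,0,0],[-1,0,0,0,0,0,0],[-1,0,0,0,0,0,0],[-1,0,0,0,0,0,0]]'; python3 -m creep '[[-1,0,0,0,0,0,0],[-1,0,0,0,0,0,0],[-1,0,0,0,0,0,0]]'
```

```text
t: 3.28
eef_pos: [0.416, -0.2819, 0.0229]
tool_rot: [-0.001, 0.252, 0.968, 0.001]
contact_force: [-0.2, -0.0, 1.0]
gripper_width: 0.996
grasp_force: 0.0
t: 3.9
eef_pos: [0.4165, -0.284, 0.0252]
tool_rot: [0.0, 0.254, 0.967, 0.0]
contact_force: [-2.7, 1.4, 9.9]
gripper_width: 0.238
grasp_force: 117.0
t: 4.28
eef_pos: [0.4164, -0.2839, 0.0251]
tool_rot: [0.0, 0.254, 0.967, 0.0]
contact_force: [-1.5, 1.3, 8.9]
gripper_width: 0.239
grasp_force: 117.0
```

```bash
python3 -m creep '[[-1,0,0,20,0,0,0],[-1,0,0,40,0,0,0],[-1,0,0,50,0,0,0],[-1,15,25,40,0,0,0],[-1,30,50,0,0,0,0]]';  python3 -m creep '[[-1,30,52,0,0,0,0],[-1,30,52,0,0,0,0],[-1,30,52,0,0,0,0],[-1,30,52,0,0,0,0],[-1,30,52,0,0,0,0]]'; python3 -m creep '[[-1,4,6,0,0,0,0],[-1,0,0,0,0,0,0],[-1,0,0,0,0,0,0]]'
cat > look.py <<'E'
import sys
from station import *
from h import *
np.set_printoptions(precision=4,suppress=True)
n,tag=sys.argv[1:3];a,b,c,d0=map(int,sys.argv[3:7]);s=float(sys.argv[7])
p,d=read_camera(n);np.savez(f"pics/{tag}.npz",p=p,d=d)
cv2.imwrite(f"pics/{tag}.png",cv2.resize(p[b:d0,a:c,::-1],None,fx=s,fy=s,interpolation=cv2.INTER_CUBIC))
o=get_obs();print(o["t"],o["eef_pos"],o["contact_force"])
E
python3 look.py scene s2 220 160 440 360 2.5; python3 look.py side d2 260 110 460 290 3
python3 - <<'E'
from station import *
from h import *
for n,t in(("scene","s2"),("side","d2")):
    z=np.load(f"pics/{t}.npz");P=cloud(z["d"],camera_params(n)).reshape(-1,3);P=P[~np.isnan(P[:,0])]
    m=(np.hypot(P[:,0]-.662,P[:,1]-.03)<.07)&(P[:,2]>.2)
    Q=P[m];print(n,np.percentile(Q[:,2],[5,25,50,75,95]))
    Q=Q[(Q[:,2]>.2)&(Q[:,2]<.245)];print(rect(Q),len(Q))
    from numpy.linalg import svd
E
```

```text
t: 4.9
eef_pos: [0.4621, -0.211, 0.1775]
tool_rot: [0.003, 0.256, 0.967, -0.0]
contact_force: [2.5, -0.4, -3.7]
gripper_width: 0.242
grasp_force: 118.0
t: 5.52
eef_pos: [0.6111, 0.053, 0.1738]
tool_rot: [-0.001, 0.254, 0.967, -0.0]
contact_force: [0.7, -0.6, -3.1]
gripper_width: 0.239
grasp_force: 117.9
t: 5.9
eef_pos: [0.6142, 0.0549, 0.1741]
tool_rot: [-0.0, 0.255, 0.967, -0.001]
contact_force: [0.1, -0.5, -3.7]
gripper_width: 0.239
grasp_force: 118.1
5.95 [0.6143 0.0549 0.1743] [-0.313  -0.0434 -2.7333]
6.0 [0.6145 0.0552 0.1744] [-0.4821  0.2589 -3.9506]
scene [0.22326079 0.3222549  0.45694989 0.53001095 0.55724241]
((652.1408081054688, 42.9283447265625), (99.65750122070312, 104.46414184570312), 80.30960845947266) 1543
side [0.21422862 0.29614162 0.41571227 0.51175884 0.54881162]
((644.365234375, 23.453685760498047), (90.02011108398438, 96.5608901977539), 46.18650817871094) 677
```

```bash
cd pics; python3 -c "
import cv2,numpy as np
a=cv2.imread('s2.png');b=cv2.imread('d2.png');print(a.shape,b.shape)
h=500;b=cv2.resize(b,(int(b.shape[1]*0.75),int(b.shape[0]*.75)));a=cv2.resize(a,(350,318))
c=np.zeros((410,800,3),np.uint8);c[:318,:350]=a;c[:b.shape[0],350:350+b.shape[1]]=b[:410,:450];cv2.imwrite('c2.png',c)"
```

```text
(500, 550, 3) (540, 600, 3)
```

View pics/c2.png

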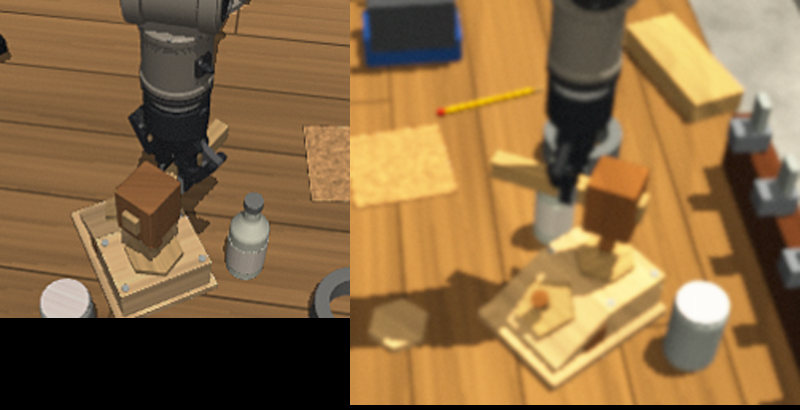

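The mallet hangs over the upright pin in both views: head at about (148,215) on the left, (612,200) on the right. I'll measure the head's position and tilt from its colour.

```bash
cat > seg.py <<'E'
from station import *
from h import *
import sys
from scipy.optimize import least_squares
np.set_printoptions(precision=4,suppress=True)
# fit box 60x56x80 in mallet frame to head surface points; params: pose
def fit(tags,tcp,rot0,c0):
    Q=[]
    for n,t in tags:
        z=np.load(f"pics/{t}.npz");P=cloud(z["d"],camera_params(n));h=cv2.cvtColor(z["p"],cv2.COLOR_RGB2HSV).astype(int)
        m=(h[...,0]<14)&(h[...,1]>110)&(np.linalg.norm(np.nan_to_num(P)-c0,axis=-1)<.065)
        m=cv2.erode(m.astype(np.uint8),np.ones((3,3)))>0
        Q.append(P[m]);print(n,m.sum())
    def res(x,P):
        L=np.abs((R.from_rotvec(x[3:])*rot0).inv().apply(P-x[:3]))-[.03,.028,.04]
        return np.linalg.norm(np.maximum(L,0),axis=1)+np.minimum(L.max(1),0)
    for P in Q+[np.concatenate(Q)]:
        s=least_squares(res,np.r_[c0,0,0,0],args=(P,),loss="soft_l1",f_scale=.002)
        print(s.x[:3],"tilt",np.degrees(s.x[3:]),"rms",np.sqrt((s.fun**2).mean()))
    return s.x
E
python3 - <<'E'
from seg import *
r0=R.from_euler("z",-29.3,degrees=True)
fit([("scene","s2"),("side","d2")],None,r0,np.array([.661,.028,.189]))
# pin from initial images
for n,(u,v),c0 in(("scene",(316,311),(.662,.03,.113)),("side",(374,219),(.662,.03,.113)),("scene",(297,283),(.573,-.029,.085)),("side",(344,243),(.573,-.029,.085))):
    z=np.load(f"pics/{n}0.npz");P=cloud(z["d"],camera_params(n));h=cv2.cvtColor(z["p"],cv2.COLOR_RGB2HSV).astype(int)
    w=np.linalg.norm(np.nan_to_num(P)-c0,axis=-1)<.03
    a=w&(h[...,1]>125)&(h[...,0]<16); Q=P[a];c=np.median(Q,0);Q=Q[np.linalg.norm(Q-c,axis=1)<.014];print(n,len(Q),Q.mean(0),Q.max(0),Q.min(0))
E
```

```text
scene 3
side 1
[0.6614 0.0284 0.1868] tilt [ 1.9124  1.5018 -5.2634] rms 1.9288674320365404e-05
[0.661  0.0281 0.189 ] tilt [-0.      0.      0.0001] rms 6.8418827374461255e-09
[0.6581 0.0283 0.1804] tilt [11.9696 31.7657 -2.8724] rms 0.00021002062806450267
scene 92 [0.665  0.0309 0.1109] [0.6761 0.0415 0.1154] [0.6527 0.0197 0.1046]
side 32 [0.6598 0.0271 0.1088] [0.6675 0.038  0.1144] [0.6517 0.0168 0.1036]
scene 55 [ 0.5762 -0.0267  0.086 ] [ 0.5857 -0.0167  0.0925] [ 0.5638 -0.0379  0.0803]
side 41 [ 0.5695 -0.0311  0.0845] [ 0.5776 -0.0215  0.0921] [ 0.5612 -0.0411  0.0782]
```

```bash
python3 - <<'E'
import seg
from seg import *
for n,t,u,v in(("scene","s2",310,290),("side","d2",376,200)):
    z=np.load(f"pics/{t}.npz");h=cv2.cvtColor(z["p"],cv2.COLOR_RGB2HSV);P=cloud(z["d"],camera_params(n));print(h[v-15:v+16:10,u-6:u+7:6].reshape(-1,3).tolist(),P[v,u],P[v-15,u])
E
sed -i 's/h\[...,0\]<14)&(h\[...,1\]>110)/((h[...,0]<13)\&(h[...,1]>90)\&(h[...,2]>40))/; s/<.065)$/<.058)/' seg.py; sed -i 's/m=(((/m=((/' seg.py; grep m= seg.py
python3 - <<'E'
from seg import *
r0=R.from_euler("z",-29.3,degrees=True)
fit([("scene","s2"),("side","d2")],None,r0,np.array([.661,.028,.189]))
E
```

```text
[[14, 154, 134], [14, 156, 134], [13, 154, 134], [13, 156, 141], [14, 154, 142], [13, 151, 144], [16, 140, 95], [13, 150, 90], [13, 145, 79], [17, 115, 111], [14, 148, 86], [13, 147, 83]] [0.6943 0.0271 0.2293] [0.6605 0.0212 0.2287]
[[14, 188, 198], [15, 194, 199], [15, 189, 210], [13, 193, 99], [14, 195, 152], [15, 193, 197], [13, 191, 92], [13, 188, 88], [12, 181, 89], [18, 155, 206], [12, 188, 92], [13, 200, 93]] [ 0.65   -0.0024  0.2132] [0.655  0.0332 0.2318]
        m=((h[...,0]<13)&(h[...,1]>90)&(h[...,2]>40))&(np.linalg.norm(np.nan_to_num(P)-c0,axis=-1)<.058)
        m=cv2.erode(m.astype(np.uint8),np.ones((3,3)))>0
scene 0
side 0
[0.661 0.028 0.189] tilt [0. 0. 0.] rms nan
[0.661 0.028 0.189] tilt [0. 0. 0.] rms nan
[0.661 0.028 0.189] tilt [0. 0. 0.] rms nanseg.py:19: RuntimeWarning: Mean of empty slice.
  print(s.x[:3],"tilt",np.degrees(s.x[3:]),"rms",np.sqrt((s.fun**2).mean()))
  ret = ret.dtype.type(ret / rcount)
```

```bash
sed -i 's/^        m=((h.*/        L=(np.nan_to_num(P)-c0)@rot0.as_matrix(); m=(h[...,0]<=16)\&(h[...,1]>125)\&(np.abs(L)<[.040,.040,.052]).all(-1)/' seg.py
python3 - <<'E'
from seg import *
r0=R.from_euler("z",-29.3,degrees=True)
fit([("scene","s2"),("side","d2")],None,r0,np.array([.661,.028,.189]))
E
```

```text
scene 1155
side 677
[0.6636 0.0259 0.1888] tilt [-0.1668  0.6017 -0.1167] rms 0.001049616221922325
[0.6605 0.0262 0.1885] tilt [ 0.3231  0.1793 -0.5478] rms 0.0014993741529820356
[0.6632 0.0255 0.1887] tilt [-0.0648  0.4861 -0.1578] rms 0.001330824492291069
```

```bash
python3 -m creep '[[-1,0,3,0,0,0,0],[-1,0,0,0,0,0,0],[-1,0,0,-25,0,0,0],[-1,0,0,-25,0,0,0],[-1,0,0,30,0,0,0]]';python3 -m creep '[[-1,0,0,20,0,0,0],[-1,0,0,0,0,0,0]]'
python3 look.py scene s3 220 160 440 360 2.5;python3 look.py side d3 260 110 460 290 3
python3 - <<'E'
from seg import *
r0=R.from_euler("z",-29.3,degrees=True)
fit([("scene","s3"),("side","d3")],None,r0,np.array([.661,.028,.189]))
for n in("scene","side"):
    t=n[0].replace("s","s") ; t={"scene":"s3","side":"d3"}[n]
    z=np.load(f"pics/{t}.npz");P=cloud(z["d"],camera_params(n));h=cv2.cvtColor(z["p"],cv2.COLOR_RGB2HSV).astype(int)
    Q=np.nan_to_num(P);w=(np.hypot(Q[...,0]-.662,Q[...,1]-.03)<.03)&(Q[...,2]>.082)&(Q[...,2]<.125)
    print(n,w.sum(),np.percentile(P[w][:,2],[10,50,90,98]) if w.sum() else 0)
E
```

```text
t: 6.62
eef_pos: [0.6121, 0.0603, 0.1507]
tool_rot: [-0.004, 0.253, 0.967, -0.002]
contact_force: [0.2, -0.0, -2.6]
gripper_width: 0.238
grasp_force: 118.1
t: 6.88
eef_pos: [0.6167, 0.0602, 0.1765]
tool_rot: [0.002, 0.254, 0.967, 0.001]
contact_force: [-0.7, 0.0, -2.6]
gripper_width: 0.237
grasp_force: 118.4
6.925 [0.6157 0.0603 0.1752] [-0.3427 -0.0382 -3.1914]
6.975 [0.615  0.0603 0.1743] [-0.5312  0.8369 -3.4757]
scene 1164
side 674
[0.6662 0.0312 0.1914] tilt [-0.3318  0.083  -0.1883] rms 0.0009599876335050856
[0.6618 0.0318 0.1895] tilt [-0.1158 -0.1769 -0.4406] rms 0.0015028243592415415
[0.666  0.0305 0.1909] tilt [-0.2879 -0.1985  0.3908] rms 0.0014631866423241771
scene 377 [0.0842 0.0863 0.09   0.0988]
side 244 [0.083  0.0851 0.0967 0.099 ]
```

```bash
python3 -m creep '[[-1,0,0,-29,0,0,0],[-1,0,0,-30,0,0,0]]'; python3 -m creep '[[-1,0,0,29,0,0,0],[-1,0,0,30,0,0,0],[-1,0,0,0,0,0,0]]'
python3 look.py scene s4 220 160 440 360 2.5;python3 look.py side d4 260 110 460 290 3
cat > pin.py <<'E'
from seg import *
s,d=sys.argv[1:3]
# upright pin height above tile
for n,t in(("scene",s),("side",d)):
    z=np.load(f"pics/{t}.npz");P=cloud(z["d"],camera_params(n));Q=np.nan_to_num(P);r=np.hypot(Q[...,0]-.662,Q[...,1]-.029)
    a=P[(r<.009)&(Q[...,2]>.08)&(Q[...,2]<.13)];b=P[(r>.02)&(r<.03)&(Q[...,2]>.079)&(Q[...,2]<.09)]
    print(n,len(a),len(b),np.median(a[:,2])-np.median(b[:,2]), np.percentile(a[:,2],[25,75]))
E
python3 pin.py s4 d4; python3 pin.py s3 d3;python3 pin.py scene0 side0
```

```text
t: 7.22
eef_pos: [0.6147, 0.0607, 0.1144]
tool_rot: [-0.0, 0.253, 0.967, 0.0]
contact_force: [-24.5, 11.7, 51.8]
gripper_width: 0.238
grasp_force: 127.4
t: 7.6
eef_pos: [0.6163, 0.0602, 0.1756]
tool_rot: [0.001, 0.254, 0.967, 0.001]
contact_force: [0.4, 0.6, -3.6]
gripper_width: 0.233
grasp_force: 121.0
7.65 [0.6151 0.0603 0.1741] [-0.5836 -0.3344 -4.2626]
7.7 [0.6143 0.0603 0.1731] [-0.7173  0.1212 -3.4802]
scene 18 222 0.005881207921638099 [0.0912 0.0925]
side 26 144 0.005314460758183093 [0.0889 0.0912]
scene 4 221 0.012380271375269813 [0.0972 0.0986]
side 30 144 0.01136769087076811 [0.089  0.0972]
scene 70 273 0.02408333304419452 [0.0925 0.1115]
side 47 120 0.020367475449276695 [0.0877 0.1092]
```

```bash
python3 - <<'E'
from seg import *
r0=R.from_euler("z",-29.3,degrees=True)
x=fit([("scene","s4"),("side","d4")],None,r0,np.array([.665,.031,.188]))
ns=[]
for n in("scene","side"):
    z=np.load(f"pics/{n}0.npz");P=cloud(z["d"],camera_params(n)).reshape(-1,3);P=P[~np.isnan(P[:,0])]
    e=np.array([np.cos(np.radians(33)),np.sin(np.radians(33))]);o=np.array([.662,.029])-.05*e
    X=(P[:,:2]-o)@e;Y=(P[:,:2]-o)@[-e[1],e[0]]
    m=(X<-.008)&(X>-.078)&(abs(Y)<.058)
    for off in(0,.010/np.cos(.506)):
        zz=.075+X*np.tan(.506)+off;q=P[m&(abs(P[:,2]-zz)<.004)]
        c=q.mean(0);v=np.linalg.svd(q-c)[2][2] if len(q)<3000 else np.linalg.svd((q-c),full_matrices=False)[2][2];v*=np.sign(v[2]);ns.append(v)
        print(n,off,len(q),v,"tilt",np.degrees(np.arccos(v[2])),"yaw",np.degrees(np.arctan2(-v[1],-v[0])))
    q=P[(X>.005)&(X<.09)&(abs(Y)<.062)&(abs(P[:,2]-.075)<.004)]
    print("flat",rect(q))
    q=P[(P[:,2]>.008)&(P[:,2]<.024)&(X>-.12)&(X<.12)&(abs(Y)<.1)];print("base",rect(q))
E
```

```text
scene 1137
side 673
[0.6657 0.0315 0.1937] tilt [-1.2969 -2.2641 -0.0822] rms 0.0009878692010050862
[0.6615 0.0316 0.1917] tilt [-1.4053 -2.8648  0.1008] rms 0.0013963089094577935
[0.6652 0.0307 0.1932] tilt [-1.3023 -2.6057  0.4731] rms 0.001475356224898602
scene 0 434 [-0.4205 -0.2428  0.8742] tilt 29.049069823210527 yaw 30.001674117622162
scene 0.011432618843762364 339 [-0.4178 -0.2464  0.8745] tilt 29.01271090951499 yaw 30.53259401590951
flat ((659.8824462890625, 27.676616668701172), (84.92736053466797, 123.8852767944336), 32.96809005737305)
base ((623.9010620117188, 5.391357421875), (197.82925415039062, 151.88389587402344), 32.30133056640625)
side 0 520 [-0.4056 -0.2626  0.8755] tilt 28.89252296892152 yaw 32.91721327622342
side 0.011432618843762364 357 [-0.4109 -0.2603  0.8737] tilt 29.107136561568094 yaw 32.35204821008136
flat ((659.7742309570312, 27.750656127929688), (84.89814758300781, 123.47052764892578), 32.86213684082031)
base ((620.9323120117188, 2.6724700927734375), (199.1116943359375, 150.72525024414062), 31.857332229614258)
```

```bash
cat > plan.py <<'E'
from seg import *
def plan(C,rv,tcp,gap,L=np.array([.573,-.029,.085]),yaw=32.3,tilt=29.):
    y,t=np.radians([yaw,tilt]);a=np.array([-np.sin(t)*np.cos(y),-np.sin(t)*np.sin(y),np.cos(t)])
    z=R.from_rotvec(rv).apply([0,0,1.]);ax=np.cross(z,a);s=np.linalg.norm(ax);r=ax/s*np.arcsin(s)
    Cn=L+a*(gap+.04);Tn=Cn+R.from_rotvec(r).apply(tcp-C)
    print("a",a,"turn",r,"shift mm",(Tn-tcp)*1000,"TCP",Tn,"C",Cn)
if __name__=="__main__":
    plan(np.array([.6635,.0315,.1925]),np.radians([-1.33,-2.55,0]),get_obs()["eef_pos"],.045)
E
python3 plan.py
```

```text
a [-0.4098 -0.2591  0.8746] turn [ 0.2902 -0.3851  0.0219] shift mm [-116.8162  -76.5716  -41.3871] TCP [ 0.4975 -0.0162  0.1317] C [ 0.5382 -0.051   0.1593]
```

```bash
python3 -m creep '[[-1,-29,-19,8,0.073,-0.096,0.005],[-1,-29,-19,0,0.073,-0.096,0.005],[-1,-29,-19,0,0.072,-0.096,0.006],[-1,-30,-20,-10,0.072,-0.097,0.006],[-1,0,0,-39,0,0,0]]'; python3 -m creep '[[-1,0,0,0,0,0,0],[-1,0,0,0,0,0,0]]'
python3 look.py scene s5 220 160 440 360 2.5;python3 look.py side d5 260 110 460 290 3
python3 - <<'E'
from seg import *
r0=R.from_rotvec([.2902,-.3851,.0219])*R.from_rotvec(np.radians([-1.33,-2.55,0]))*R.from_euler("z",-29.3,degrees=True)
print(r0.as_matrix()[:,2],get_obs()["q"])
fit([("scene","s5"),("side","d5")],None,r0,np.array([.538,-.051,.159]))
E
python3 -c "
import cv2,numpy as np
a=cv2.resize(cv2.imread('pics/s5.png'),(400,364));b=cv2.resize(cv2.imread('pics/d5.png'),(400,360))
c=np.zeros((364,800,3),np.uint8);c[:,:400]=a;c[:360,400:]=b;cv2.imwrite('pics/c5.png',c)"; python3 pin.py s5 d5
```

```text
t: 8.32
eef_pos: [0.5046, -0.0121, 0.1356]
tool_rot: [0.136, 0.239, 0.945, 0.177]
contact_force: [1.7, 0.3, -3.0]
gripper_width: 0.236
grasp_force: 121.1
t: 8.57
eef_pos: [0.5072, -0.0094, 0.136]
tool_rot: [0.134, 0.236, 0.946, 0.177]
contact_force: [0.9, 0.3, -2.8]
gripper_width: 0.235
grasp_force: 120.7
8.625 [ 0.5078 -0.0092  0.1366] [ 0.3675 -0.0951 -2.6871]
8.675 [ 0.508  -0.0091  0.1369] [ 0.5813  0.5348 -3.3835]
[-0.4097 -0.2591  0.8746] [-0.1735  0.2399  0.2989  2.2932 -0.96    0.471   2.0289]
scene 423
side 608
[ 0.5501 -0.0437  0.1612] tilt [-0.5134  1.6872  0.3225] rms 0.0008580547282624255
[ 0.5466 -0.043   0.1616] tilt [-1.6063  1.9451 -0.1076] rms 0.001422652620904668
[ 0.5489 -0.0439  0.1616] tilt [-0.9103  2.2596 -1.4041] rms 0.0015452023781285422
scene 49 307 0.00618710913319287 [0.0914 0.0932]
side 23 147 0.005725993967640508 [0.0891 0.0919]
```

View pics/c5.png

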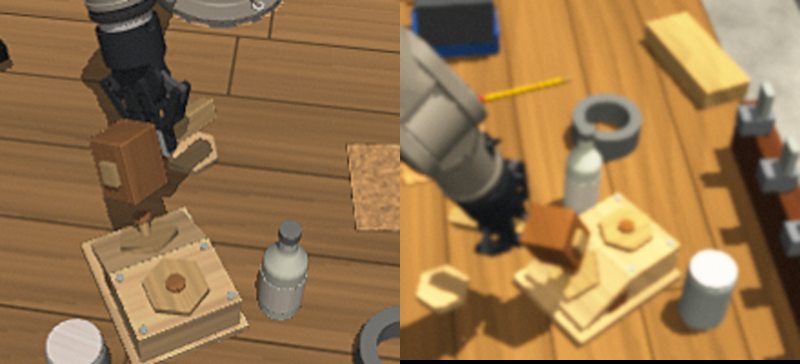

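The upright pin is home. In the left half the mallet head is at about (128,160), off the leaning pin at (142,218), and its tilt is about 2° short because the arm is at its inner reach limit. I'll swing the handle about 45° around the pin axis so the wrist sits further out.

```bash
cat > plan2.py <<'E'
from seg import *
def plan2(C,Rm,tcp,yawextra,gap,L=np.array([.573,-.029,.085]),yaw=32.3,tilt=29.):
    y,t=np.radians([yaw,tilt]);a=np.array([-np.sin(t)*np.cos(y),-np.sin(t)*np.sin(y),np.cos(t)])
    z=Rm.as_matrix()[:,2];ax=np.cross(z,a);s=np.linalg.norm(ax)
    rr=R.from_rotvec(a*np.radians(yawextra))*R.from_rotvec(ax/s*np.arcsin(s))
    Tn=L+a*(gap+.04)+rr.apply(tcp-C)
    print("turn",rr.as_rotvec(),"shift mm",(Tn-tcp)*1000,"TCP",Tn);return rr*Rm
E
python3 - <<'E'
from plan2 import *
r0=R.from_rotvec(np.radians([-.9,2.0,-.3]))*R.from_rotvec([.2902,-.3851,.0219])*R.from_rotvec(np.radians([-1.33,-2.55,0]))*R.from_euler("z",-29.3,degrees=True)
o=get_obs();
for g in (.04,):
  for e in(-45,): plan2(np.array([.548,-.0435,.1613]),r0,o["eef_pos"],e,g)
E
```

```text
turn [ 0.3279  0.1658 -0.6951] shift mm [23.319  16.6721 13.8012] TCP [0.5313 0.0076 0.1507]
```

```bash
python3 -m creep '[[-1,4.7,3.3,8,0.066,0.033,-0.139],[-1,4.7,3.3,2.8,0.066,0.033,-0.139],[-1,4.7,3.3,2.8,0.066,0.033,-0.139],[-1,4.6,3.4,0.2,0.065,0.033,-0.139],[-1,4.6,3.4,0,0.065,0.033,-0.139]]'; python3 -m creep '[[-1,0,0,0,0,0,0],[-1,0,0,0,0,0,0]]'
python3 look.py scene s6 220 160 440 360 2.5;python3 look.py side d6 260 110 460 290 3
cat > f.py <<'E'
from plan2 import *
s,d,gap=sys.argv[1:4];gap=float(gap)
r1=R.from_rotvec(np.radians([-.9,2.0,-.3]))*R.from_rotvec([.2902,-.3851,.0219])*R.from_rotvec(np.radians([-1.33,-2.55,0]))*R.from_euler("z",-29.3,degrees=True)
r0=R.from_rotvec([.3279,.1658,-.6951])*r1
a=np.array([-.4098,-.2591,.8746])
C0=np.array([.573,-.029,.085])+a*(.04+gap)
x=fit([("scene",s),("side",d)],None,r0,C0)
Rm=R.from_rotvec(x[3:])*r0;C=x[:3].copy();C[0]-=.0015
f=C-.04*Rm.as_matrix()[:,2]-np.array([.573,-.029,.085]);print("face rel pin: along",f@a,"lateral",f-a*(f@a),"z err deg",np.degrees(np.cross(Rm.as_matrix()[:,2],a)))
o=get_obs();print(o["q"]);plan2(C,Rm,o["eef_pos"],0,gap)
E
python3 f.py s6 d6 .04
python3 -c "
import cv2,numpy as np
a=cv2.resize(cv2.imread('pics/s6.png'),(400,364));b=cv2.resize(cv2.imread('pics/d6.png'),(400,360))
c=np.zeros((364,800,3),np.uint8);c[:,:400]=a;c[:360,400:]=b;cv2.imwrite('pics/c6.png',c)"
```

```text
t: 9.3
eef_pos: [0.5314, 0.0079, 0.151]
tool_rot: [0.071, 0.575, 0.775, 0.251]
contact_force: [-0.1, 0.3, -2.6]
gripper_width: 0.239
grasp_force: 121.0
t: 9.55
eef_pos: [0.5305, 0.0074, 0.1502]
tool_rot: [0.071, 0.573, 0.777, 0.25]
contact_force: [1.0, 0.2, -3.0]
gripper_width: 0.236
grasp_force: 120.9
9.6 [0.5305 0.0073 0.1501] [-1.3261 -0.1844 -2.9702]
9.65 [0.5304 0.0072 0.15  ] [-0.0425  0.1606 -3.3167]
scene 1024
side 540
[ 0.545  -0.052   0.1559] tilt [-0.072  -0.3093  0.3191] rms 0.0015126184853715876
[ 0.5398 -0.0509  0.1554] tilt [-0.328  -0.3971  0.1805] rms 0.0015183113960020817
[ 0.5437 -0.0498  0.1569] tilt [-0.5181 -0.2593  0.3533] rms 0.001652537224316241
face rel pin: along 0.04089841226296026 lateral [ 0.0025 -0.      0.0011] z err deg [0.2764 0.1101 0.1621]
[-0.2539  0.245   0.3788  2.2917 -1.1507  0.487   1.4064]
turn [0.0048 0.0019 0.0028] shift mm [-2.1673  0.0463 -1.651 ] TCP [0.5282 0.0073 0.1484]
```

View pics/c6.png

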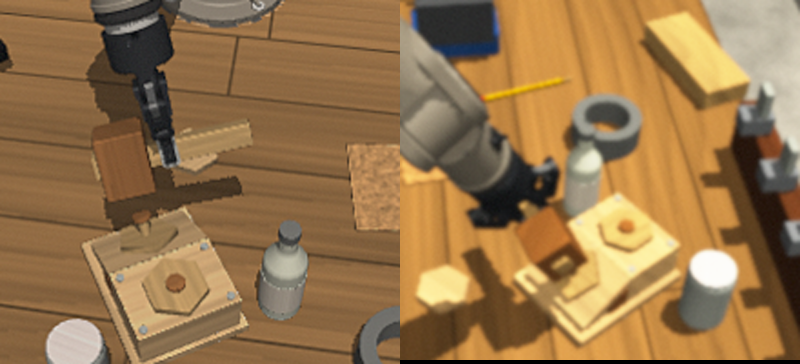

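The head (123,160) now sits square over the leaning pin (142,218), within about 2 mm and 0.5°. First tap.

```bash
python3 -m creep '[[-1,10.7,6.7,-22.7,0,0,0],[-1,10.7,6.7,-22.7,0,0,0],[-1,-10.7,-6.7,22.7,0,0,0],[-1,-10.7,-6.7,22.7,0,0,0],[-1,0,0,0,0,0,0]]'
python3 -m creep '[[-1,0,0,0,0,0,0]]'
python3 look.py scene s7 220 160 440 360 2.5;python3 look.py side d7 260 110 460 290 3
python3 f.py s7 d7 .04
cat > lp.py <<'E'
from seg import *
a=np.array([-.4098,-.2591,.8746]);L=np.array([.573,-.029,.085])
for n,t in zip(("scene","side"),sys.argv[1:3]):
    z=np.load(f"pics/{t}.npz");P=cloud(z["d"],camera_params(n)).reshape(-1,3);P=P[~np.isnan(P[:,0])]
    f=P-L;h=f@a;r=np.linalg.norm(f-h[:,None]*a,axis=1)
    A=h[(r<.010)&(h>-.045)&(h<.01)];B=h[(r>.018)&(r<.035)&(abs(h+.028)<.006)]
    print(n,len(A),len(B),"head above tile",np.percentile(A,[50,75,90])-np.median(B))
E
python3 lp.py scene0 side0; python3 lp.py s7 d7
```

```text
t: 10.28
eef_pos: [0.5309, 0.0065, 0.1511]
tool_rot: [0.072, 0.574, 0.776, 0.251]
contact_force: [0.4, -1.0, -3.2]
gripper_width: 0.235
grasp_force: 121.1
t: 10.4
eef_pos: [0.5304, 0.0076, 0.1494]
tool_rot: [0.071, 0.574, 0.777, 0.25]
contact_force: [0.8, 0.1, -4.4]
gripper_width: 0.232
grasp_force: 121.1
10.45 [0.5302 0.0077 0.1491] [ 0.3236  0.5716 -4.1925]
10.5 [0.5301 0.0077 0.1489] [-0.0589  0.2586 -3.3314]
scene 1038
side 548
[ 0.5428 -0.0468  0.1557] tilt [-0.3998 -0.3274  0.8627] rms 0.001453613535713235
[ 0.5397 -0.0504  0.1546] tilt [-0.072  -0.6721 -0.0958] rms 0.0015241084375593333
[ 0.5432 -0.0494  0.156 ] tilt [-0.4982 -0.1731  0.3675] rms 0.0016011534666044974
face rel pin: along 0.04017228999158818 lateral [0.0016 0.0001 0.0008] z err deg [0.2643 0.0284 0.1322]
[-0.217   0.2444  0.3351  2.29   -1.139   0.4769  1.3936]
turn [0.0046 0.0005 0.0023] shift mm [-1.6514 -0.2944 -0.7287] TCP [0.5285 0.0074 0.1482]
scene 86 275 head above tile [0.0139 0.0266 0.0274]
side 65 269 head above tile [0.0243 0.0274 0.0284]
scene 58 256 head above tile [0.0099 0.012  0.0126]
side 24 173 head above tile [0.0018 0.0109 0.0123]
```

```bash
python3 -m creep '[[-1,14,8.8,-29.7,0,0,0],[-1,11.1,7,-23.6,0,0,0]]'; python3 -m creep '[[-1,-11.1,-7,23.6,0,0,0],[-1,-14,-8.8,29.7,0,0,0],[-1,0,0,0,0,0,0],[-1,0,0,0,0,0,0]]'
python3 look.py scene s8 220 160 440 360 2.5;python3 look.py side d8 260 110 460 290 3
python3 f.py s8 d8 .04;python3 lp.py s8 d8;python3 pin.py s8 d8
```

```text
t: 10.75
eef_pos: [0.5553, 0.0244, 0.095]
tool_rot: [0.07, 0.572, 0.778, 0.25]
contact_force: [-32.0, 11.4, 59.4]
gripper_width: 0.239
grasp_force: 131.0
t: 11.25
eef_pos: [0.5303, 0.0079, 0.1489]
tool_rot: [0.07, 0.574, 0.777, 0.25]
contact_force: [0.3, -0.5, -3.7]
gripper_width: 0.234
grasp_force: 124.0
11.3 [0.5301 0.008  0.1486] [ 0.0437  0.2566 -2.6395]
11.35 [0.53   0.0079 0.1485] [-0.7285  0.4565 -4.0401]
scene 1021
side 542
[ 0.5414 -0.0469  0.1581] tilt [-2.7257 -1.2441 -0.2674] rms 0.0014707137465539441
[ 0.5381 -0.0507  0.1571] tilt [-3.104  -1.1819 -1.668 ] rms 0.001462554015564756
[ 0.5418 -0.0496  0.1585] tilt [-3.3074 -1.1553 -1.0494] rms 0.0016086878452213932
face rel pin: along 0.04313252606444171 lateral [ 0.0022 -0.0014  0.0006] z err deg [2.9952 0.9868 1.6958]
[-0.1336  0.2408  0.2385  2.2851 -1.1065  0.456   1.3628]
turn [0.0523 0.0172 0.0296] shift mm [-1.8882  0.0251 -0.33  ] TCP [0.5281 0.0079 0.1482]
scene 36 285 head above tile [0.0054 0.0061 0.0065]
side 25 180 head above tile [0.0042 0.0052 0.0072]
scene 48 309 0.006020224669642249 [0.0908 0.0928]
side 25 138 0.00611060724067275 [0.0889 0.0918]
```

```bash
python3 - <<'E'
from plan2 import *
for n,(a,b,c,d) in(("scene",(405,232,482,294)),("side",(250,160,312,204))):
    z=np.load(f"pics/{n}0.npz");P=cloud(z["d"],camera_params(n))[b:d,a:c];h=cv2.cvtColor(z["p"],cv2.COLOR_RGB2HSV)[b:d,a:c].astype(int)
    Hc=np.median(h[20:40,20:50].reshape(-1,3),0);Hb=np.median(np.r_[h[:3].reshape(-1,3),h[-3:].reshape(-1,3)],0);print(Hc,Hb)
    m=(np.abs(h-Hc)@[2,1,1]<np.abs(h-Hb)@[2,1,1]).astype(np.uint8);m=cv2.morphologyEx(cv2.morphologyEx(m,cv2.MORPH_OPEN,np.ones((5,5))),cv2.MORPH_CLOSE,np.ones((5,5)))
    k=cv2.connectedComponentsWithStats(m);i=1+np.argmax(k[2][1:,4]);Q=P[k[1]==i];Q=Q[~np.isnan(Q[:,0])];print(n,rect(Q),Q.mean(0))
r1=R.from_rotvec(np.radians([-.9,2.0,-.3]))*R.from_rotvec([.2902,-.3851,.0219])*R.from_rotvec(np.radians([-1.33,-2.55,0]))*R.from_euler("z",-29.3,degrees=True)
Rm=R.from_rotvec(np.radians([-3.0,-1.2,-.9]))*R.from_rotvec([.3279,.1658,-.6951])*r1
C=np.array([.540,-.0495,.158]);o=get_obs();tcp=o["eef_pos"]
z=Rm.as_matrix()[:,2];ax=np.cross(z,[0,0,1]);r=ax/np.linalg.norm(ax)*np.arcsin(np.linalg.norm(ax));rr=R.from_rotvec(r)
print("turn",r,"mallet yaw",np.degrees(np.arctan2(*(rr*Rm).as_matrix()[[1,0],0])))
off=rr.apply(tcp-C);print("tcp-C after",off)
for hz in(.10,.0): 
    T=np.array([.41,.315,.004+.04+hz])+off;print(T,(T-tcp)*1000)
E
```

```text
[ 15. 134. 180.] [ 15. 135. 134.]
scene ((410.76910400390625, 312.66876220703125), (155.92218017578125, 150.88294982910156), 5.980093479156494) [0.4171 0.3121 0.0044]
[ 19. 152. 243.] [ 16. 170. 198.]
side ((410.74810791015625, 314.7933349609375), (152.7352294921875, 165.27244567871094), 7.745893955230713) [0.4108 0.3104 0.0035]
turn [-0.2154  0.4503  0.    ] mallet yaw -74.14618508663972
tcp-C after [-0.0158  0.0546 -0.0159]
[0.3942 0.3696 0.1281] [-135.8308  361.7106  -20.3753]
[0.3942 0.3696 0.0281] [-135.8308  361.7106 -120.3753]
```

```bash
python3 -m creep '[[-1,0,0,40,0,0,0],[-1,-19.3,51.4,0,-0.054,0.1125,0],[-1,-19.3,51.4,0,-0.054,0.1125,0],[-1,-19.3,51.4,0,-0.054,0.1125,0],[-1,-19.3,51.4,0,-0.0534,0.1128,0]]'; python3 -m creep '[[-1,-19.3,51.4,0,0,0,0],[-1,-19.3,51.4,0,0,0,0],[-1,-19.3,51.4,-20,0,0,0],[-1,0,0,-30,0,0,0],[-1,0,0,0,0,0,0]]';python3 -m creep '[[-1,0,0,0,0,0,0]]'
python3 look.py scene s9 380 150 540 310 2.5;python3 look.py side d9 210 90 370 220 2.5
python3 - <<'E'
from seg import *
r0=R.from_euler("z",-74,degrees=True);o=get_obs();e=o["eef_pos"]
x=fit([("scene","s9"),("side","d9")],None,r0,e-[-.0158,.0546,-.0159]);Rm=R.from_rotvec(x[3:])*r0;print(Rm.as_matrix()[:,2],"to pad",[.411-x[0],.313-x[1],.044-x[2]])
v=np.array([[i,j,-.04] for i in(-.03,.03) for j in(-.028,.028)]);print("low corner z",(Rm.apply(v)+x[:3])[:,2])
E
python3 -c "
import cv2,numpy as np
a=cv2.imread('pics/s9.png');b=cv2.imread('pics/d9.png')
c=np.zeros((400,800,3),np.uint8);c[:,:400]=a;c[:325,400:]=b;cv2.imwrite('pics/c9.png',c)"
```

```text
t: 11.98
eef_pos: [0.4674, 0.1762, 0.1881]
tool_rot: [-0.031, 0.6, 0.795, 0.079]
contact_force: [0.2, 1.1, -3.7]
gripper_width: 0.237
grasp_force: 123.6
t: 12.6
eef_pos: [0.4079, 0.3286, 0.1355]
tool_rot: [-0.031, 0.599, 0.796, 0.078]
contact_force: [0.4, -0.5, -3.5]
gripper_width: 0.239
grasp_force: 123.4
t: 12.72
eef_pos: [0.4109, 0.3288, 0.1387]
tool_rot: [-0.031, 0.6, 0.795, 0.081]
contact_force: [-0.1, -0.6, -3.6]
gripper_width: 0.237
grasp_force: 123.4
12.775 [0.4113 0.3289 0.1392] [-0.0569  0.7825 -2.1256]
12.825 [0.4114 0.329  0.1395] [ 0.0291 -0.745  -3.8704]
scene 875
side 365
[0.4272 0.2733 0.1519] tilt [ 3.9203 -4.7287  0.8347] rms 0.0012091201809225523
[0.4261 0.2732 0.1525] tilt [ 4.0986 -4.8795  0.8042] rms 0.001745966247225795
[0.4271 0.2734 0.1521] tilt [ 3.9446 -4.7657  0.746 ] rms 0.0014210931954717074
[-0.0826 -0.0693  0.9942] to pad [np.float64(-0.016117101288070923), np.float64(0.039640614189312195), np.float64(-0.1080942640813612)]
low corner z [0.1108 0.1164 0.1083 0.1138]
```

View pics/c9.png

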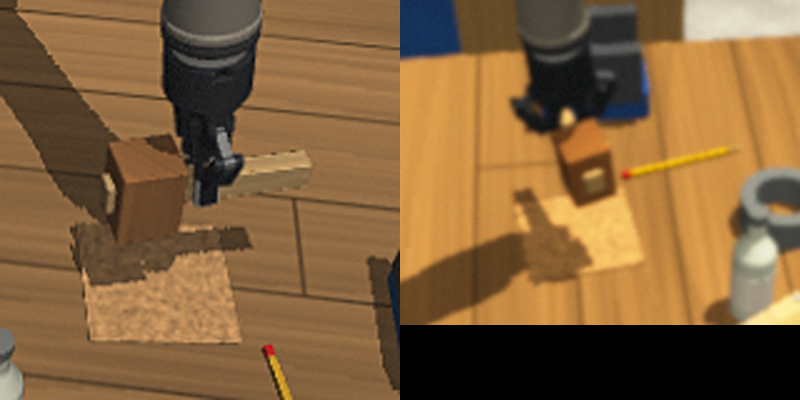

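The left half shows the mallet head at about (148,190), still short of the pad centre (160,290) and tilted about 6°, because some rows were cut short. I'll correct that and descend part way.

```bash
python3 -m creep '[[-1,-8,20,0,-0.035,0.042,0],[-1,-9,19,0,-0.034,0.041,0],[-1,0,0,-30,0,0,0],[-1,0,0,-30,0,0,0],[-1,0,0,-25,0,0,0]]'; python3 -m creep '[[-1,0,0,0,0,0,0],[-1,0,0,0,0,0,0]]'
python3 look.py scene s10 380 150 540 310 2.5;python3 look.py side d10 210 90 370 220 2.5
cat > g.py <<'E'
from seg import *
r0=R.from_euler("z",-74,degrees=True);o=get_obs();e=o["eef_pos"];s,d=sys.argv[1:3]
x=fit([("scene",s),("side",d)],None,r0,e-[-.0158,.0546,-.0145]);Rm=R.from_rotvec(x[3:])*r0;print(Rm.as_matrix()[:,2],"to pad",[.411-x[0],.313-x[1],.044-x[2]])
v=np.array([[i,j,-.04] for i in(-.03,.03) for j in(-.028,.028)]);print("corner z",(Rm.apply(v)+x[:3])[:,2])
E
python3 g.py s10 d10
```

```text
t: 13.45
eef_pos: [0.3942, 0.3684, 0.0535]
tool_rot: [-0.043, 0.604, 0.795, 0.03]
contact_force: [-0.1, -0.6, -3.3]
gripper_width: 0.237
grasp_force: 123.9
t: 13.7
eef_pos: [0.3944, 0.3687, 0.0549]
tool_rot: [-0.043, 0.604, 0.796, 0.03]
contact_force: [-0.1, 0.5, -2.8]
gripper_width: 0.236
grasp_force: 123.6
13.75 [0.3945 0.3689 0.0551] [ 0.0336  0.4418 -2.9814]
13.8 [0.3943 0.3689 0.055 ] [ 0.1094  0.5018 -3.1973]
scene 765
side 349
[0.4109 0.3139 0.0703] tilt [-0.9251  1.4759 -0.1163] rms 0.0014137483677095343
[0.4102 0.314  0.0703] tilt [-1.0495  1.0236 -0.1781] rms 0.0018997151967746076
[0.4108 0.3141 0.0703] tilt [-1.0254  1.412  -0.3192] rms 0.0015881805965104203
[0.0247 0.0178 0.9995] to pad [np.float64(0.00015603093739635643), np.float64(-0.0010639896681994276), np.float64(-0.02631211590775695)]
corner z [0.0308 0.0292 0.0314 0.0298]
```

```bash
python3 -m creep '[[-1,0,0,-12,0.017,-0.022,0],[-1,0,0,-8,0,0,0],[-1,0,0,-3,0,0,0],[-1,0,0,0,0,0,0]]'; python3 -m creep '[[-1,0,0,-1.5,0,0,0],[-1,0,0,0,0,0,0]]'; python3 -m creep '[[-1,0,0,-1.5,0,0,0],[-1,0,0,0,0,0,0]]'
```

```text
t: 14.3
eef_pos: [0.3935, 0.3684, 0.0306]
tool_rot: [-0.039, 0.603, 0.796, 0.042]
contact_force: [0.0, -0.0, -3.2]
gripper_width: 0.238
grasp_force: 123.7
t: 14.55
eef_pos: [0.3937, 0.3687, 0.0294]
tool_rot: [-0.039, 0.603, 0.796, 0.043]
contact_force: [-0.4, 0.8, -0.0]
gripper_width: 0.236
grasp_force: 124.4
t: 14.8
eef_pos: [0.3938, 0.3691, 0.0287]
tool_rot: [-0.039, 0.603, 0.796, 0.043]
contact_force: [-2.3, -0.3, 11.9]
gripper_width: 0.234
grasp_force: 125.8
```

```bash
python3 -m creep '[[-1,0,0,0.7,0,0,0],[-0.4,0,0,0,0,0,0],[-0.2,0,0,0,0,0,0],[0.2,0,0,0,0,0,0],[1,0,0,0,0,0,0]]' 20; python3 -m creep '[[1,0,0,0,0,0,0],[1,0,0,0,0,0,0],[1,0,0,0,0,0,0]]'
python3 look.py scene s11 380 150 540 310 2.5;python3 look.py side d11 210 90 370 220 2.5; python3 g.py s11 d11
python3 -c "
import cv2,numpy as np
a=cv2.imread('pics/s11.png');b=cv2.imread('pics/d11.png')
c=np.zeros((400,800,3),np.uint8);c[:,:400]=a;c[:325,400:]=b;cv2.imwrite('pics/c11.png',c)"
```

```text
t: 15.42
eef_pos: [0.3933, 0.3681, 0.028]
tool_rot: [-0.039, 0.603, 0.796, 0.042]
contact_force: [-0.0, 0.2, 0.1]
gripper_width: 0.793
grasp_force: 0.0
t: 15.8
eef_pos: [0.3933, 0.3682, 0.0281]
tool_rot: [-0.039, 0.603, 0.796, 0.042]
contact_force: [-0.2, -0.5, 0.2]
gripper_width: 1.002
grasp_force: 0.0
15.85 [0.3933 0.3682 0.0281] [0.4498 0.0995 0.4296]
15.9 [0.3933 0.3682 0.0282] [ 0.1371 -0.2265  0.5983]
scene 806
side 424
[0.4107 0.3129 0.0436] tilt [-1.3995 -0.9928  0.9144] rms 0.0017412885740836306
[0.4081 0.3136 0.0437] tilt [-0.877   2.1447  0.8542] rms 0.002048254340639679
[0.4101 0.3138 0.0437] tilt [-0.8535 -0.0237  0.5259] rms 0.002061007961310482
[-0.0005  0.0149  0.9999] to pad [np.float64(0.0008925212573112629), np.float64(-0.0008379716394101844), np.float64(0.00030387790488396044)]
corner z [0.0034 0.0032 0.0042 0.004 ]
```

View pics/c11.png

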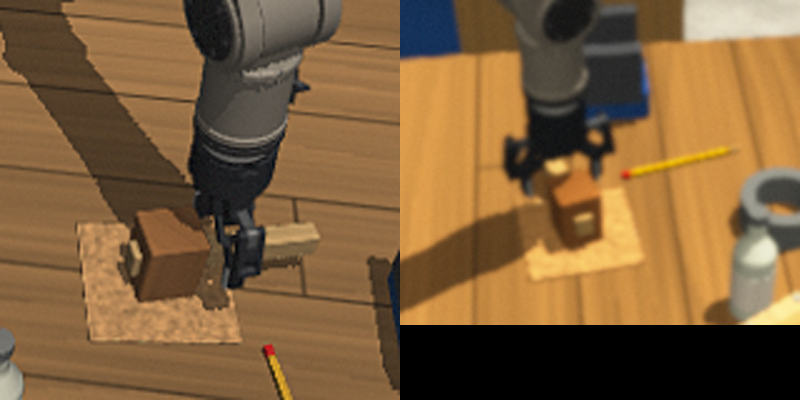

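The mallet stands on the pad, with its head at about (170,255) in the left half, and the fingers are open. I'll retreat and check everything.

```bash
python3 -m creep '[[1,0,0,20,0,0,0],[1,0,0,40,0,0,0],[1,0,0,50,0,0,0],[1,0,0,50,0,0,0],[1,0,20,30,0,0,0]]'; python3 -m creep '[[1,0,50,0,0,0,0],[1,0,50,0,0,0,0],[1,0,50,0,0,0,0],[1,0,0,0,0,0,0],[1,0,0,0,0,0,0]]'
python3 look.py scene s12 0 0 640 480 1;python3 look.py side d12 0 0 640 480 1; python3 pin.py s12 d12; python3 lp.py s12 d12; python3 - <<'E'
from seg import *
fit([("scene","s12"),("side","d12")],None,R.from_euler("z",-74,degrees=True),np.array([.411,.313,.044]))
E
```

```text
t: 16.52
eef_pos: [0.3943, 0.3875, 0.2209]
tool_rot: [-0.039, 0.604, 0.795, 0.043]
contact_force: [-0.2, 0.8, -0.3]
gripper_width: 0.999
grasp_force: 0.0
t: 17.15
eef_pos: [0.3934, 0.5373, 0.2176]
tool_rot: [-0.039, 0.603, 0.796, 0.041]
contact_force: [0.7, -0.5, 0.3]
gripper_width: 0.999
grasp_force: 0.0
17.2 [0.3938 0.5367 0.2179] [ 0.0807 -0.7264  0.436 ]
17.25 [0.394  0.5365 0.2181] [ 0.0234 -0.4681 -0.1128]
scene 45 298 0.006211018497781939 [0.0913 0.0935]
side 27 137 0.005927065029553535 [0.0893 0.0914]
scene 31 287 head above tile [0.0058 0.0067 0.0071]
side 40 284 head above tile [0.0051 0.0066 0.0087]
scene 853
side 403
[0.4105 0.3138 0.0433] tilt [-0.8038 -1.2488  0.2562] rms 0.0022151479466435454
[0.4083 0.3133 0.0435] tilt [-0.6317  1.6667  1.401 ] rms 0.0019680256802949957
[0.4102 0.3137 0.0435] tilt [-0.4942 -0.5487  0.2203] rms 0.00227682243307407
```

View pics/s12.png

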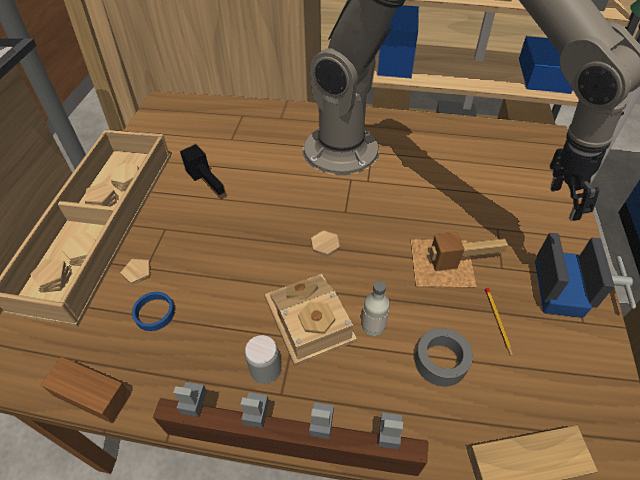

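The final view shows both pins home at (317,316) and (299,288), and the mallet standing on the pad at (446,252). The bystanders are where they started, so I'm handing in.

```bash
python3 -c "
from station import *
print(hand_in())"
```

```text
the job is handed in; nothing more can be done
None
```

I tapped both pins home, the upright one first and then the leaning one; the mallet now stands free on its striking face at the centre of the cork pad, and the job was handed in after about 17 s of robot time. One flaw: the mallet slipped about 3° in the grip on each pin's second and last tap.

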